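# Stack a lamp module in its assembly nest and lock it

### The arm

A 7-joint arm with a two-finger parallel gripper is mounted at the origin on the work surface. World frame = base frame: x ahead of the robot, y to its left, z up, the work surface at z = 0. Lengths are in m, angles in rad, forces in N, time in s.
With the tool pointing down it reaches from about 0.425 to 0.875 m from the base axis. Payload 8.4 kg.
Tool frame: the origin (TCP) lies midway between the tips of the shut fingers; the grasp point (between the pads) lies 19 mm behind it; z points along the fingers, y is the line along which they close (so a half turn about z gives the same grasp; the last joint's range is limited). The gripper opens to 87 mm and grips with 3 to 60 N. Pads are 19 mm wide; open, the fingers measure 117 mm over their backs; the gripper's body (75 mm by 190 mm) begins 51 mm behind the grasp point.
Start: joints at [1.012, 0.333, 0.04, 1.465, -0.013, 1.343, -0.059], TCP at [0.288, -0.582, 0.223] pointing down, gripper open.
Joint ranges: [-2.58, 2.58], [-0.38, 2.09], [-1.3, 1.39], [0.25, 2.4], [-1.5, 4.64], [0.08, 2.09], [-2.65, 2.65]. Speed limits (rad/s): [2.22, 2.22, 2.79, 2.79, 3.14, 3.14, 3.14].

### API

Orientations are given as a unit quaternion [w, x, y, z].
In Python, from bench import robot gives the robot as it stands.
- The arm moves only by the shell command python3 -m crank 'ROWS' [FORCE]. ROWS is JSON, a list of rows, each a list of 5 numbers: the opening, from 0 (shut) to 1 (fully open), then the shift along the world's x, y, z in mm, then the turn about the world's z in rad. A call has 1 to 20 rows; each row shifts and turns the commanded pose from where the row before left it; what a row does not reach is not made up. A row lasts 1/8 s, in which the tool goes at most 62.5 mm and 10.7 degrees, less where a joint would pass 70% of its speed; a pose out of reach is approached as far as the arm can. A call with a gripper value outside its range is refused whole. The fingers move at their own pace and stop on an object; FORCE is the grip in N (left out, the last holds). Time passes only in rows, so rows that do not move let the fingers close. It gives the time, the measured TCP pose, the force, the opening and the grip force at its end, in the units of the state.
- robot.observe(): the state, without advancing time (a new reading comes with each control period).
- robot.camera(name): name is "scene" or "top" or "wrist"; returns a dict with "pixels" (400x640x3 uint8, blue, green, red), "range_z" (400x640 float32, m along the optical axis (not along the pixel's ray), 0 where there is no reading), "fx", "fy", "cx", "cy" (pixels), "R" (3x3) and "t" (3): a world point X has camera coordinates R X + t. Camera axes: x right, y down, z forward; pixel columns grow to the right and rows downward; lengths in m; the calibration is good to about 2 mm. A picture is of the moment at which its call begins.
- robot.hand_in(): hands the job in; it is judged then, once.
Trained networks look in a picture, given as the dict that the camera call returned (one of the last four; its "shot" number tells which), for a name from the list of things; names that differ only in an ending like _2 or _b are one class to them, and where a whole thing is asked for, a point or a joint stands for the part that bears it (a point fixed in the world has none). Each returns a list of dicts, best first, with "confidence" (0 to 1); they miss things now and then, are a little off and sometimes report something else, mostly with a low value. They report only what shows in the picture. A call takes as long as a camera call. They do not tell look-alikes from the thing itself.
- robot.look_for(picture, label): "extent" ([centre column, centre row, width, height] in pixels, round what is visible of it).
- robot.regions_of(picture, label): "pixels" (400x640 bool, what is visible of it) and "extent" ([centre column, centre row, width, height] in pixels, round what is visible of it).
The state is a dict: "time_s": time; "qpos": joint angles; "joint_velocities": joint speeds; "joint_efforts": joint torques, N m; "tool_pos": TCP position; "orientation": TCP orientation; "wrist_force": force on the tool from outside, world axes, zero at the start; "ft_torque": the same for the moment, N m; "gripper_width": opening from 0.0 (shut) to 1.0 (fully open); "finger_force": force on a finger pad.
Only numpy, scipy, OpenCV 4.12 (cv2) and the standard library are available. Lean on these libraries where they do the work, as an engineer would, in place of code of your own. Each camera call takes 0.05 s, during which the arm holds its last target. There are 200 camera calls.

### The job

Build up the lamp module in the assembly nest: set the finned heat sink flat in the pocket between the corner guides, then the spacer frame squarely on it, then the cover on top with its lens up, lowering each part into place and not dropping it. Then pick up the mallet and drive the nest's locking pin fully down with the mallet's head, never with the gripper, and stand the mallet back on its head on the bench. Leave the bottle, the solder spool and the black bin where they are.

Things in the scene. Friction and masses are not known exactly. Their poses are not given: they have to be found in the camera images.
- nest: Assembly nest, fixed to the bench: aluminium plate 10 mm thick, spanning x -60 to 112 mm and y -50 to 50 mm, with a rectangular pocket between four black L-shaped corner guides and, beyond one short end of it, a dark steel boss with the locking pin. Origin on the bench under the pocket's centre; x along the pocket's long side towards the pin, z up.
- nest_in (a point): Centre of the pocket's floor (the plate's top, 10 mm above the bench); axes as the nest's. Pocket 75 mm (x) by 55 mm (y). The guide walls, 6 mm thick, rise upright to 54 mm above the bench, then flare outwards as a lead-in to 63 mm. Between them each long side has an open gap 47 mm wide, each short side one 31 mm wide, down to the plate, where fingers can pass.
- heatsink: Heat sink, the module's bottom part: bare aluminium block 70 mm (x) by 50 mm (y) by 24 mm high, a flat plate on top, fins along x below it (their lowest 4 mm set in by 2 mm at the ends, 1 mm at the sides) and a small light square with a round LED dot in the middle of the top; 0.10 to 0.20 kg. Lies fins down on the bench. Origin at the centre of its underside, z up.
- spacer: Spacer, the middle part: grey plastic frame 70 mm (x) by 50 mm (y) by 12 mm high with a 46 by 30 mm opening; about 0.04 kg. Lies flat on the bench. Origin at the centre of its underside, z up.
- cover: Cover, the top part: black plastic plate 70 mm (x) by 50 mm (y) by 8 mm thick with a clear domed lens 40 mm across and 8 mm high in the middle of its top; about 0.05 kg. Lies lens up on the bench. Origin at the centre of its underside, z up.
- mallet: Small mallet standing on its head: upright round head 38 mm across, 64 mm high (steel, white plastic faces); level wooden handle 20 mm wide, 22 mm high, its axis 36 mm above the lower face, running towards -x to x = -132 mm; 0.3 kg, balanced 7 mm from the head's axis. Origin at the centre of the head's lower face, the striking face; z up along the head.
- mallet_grip (a point): Point on the middle of the mallet's handle, 45 mm from the head's axis and 36 mm above the striking face; axes as the mallet's (fingers close across the handle along y).
- pin_top (a point): Centre of the top of the locking pin's flat round steel head, 18 mm across and 4 mm thick. The pin stands upright on the nest's boss (26 mm across, top 54 mm above the bench), 85 mm from the pocket's centre along the nest's x. Its top is 72 mm above the bench when fully up and 58 mm when fully down, with its head resting on the boss.
- pin (a joint): How far the locking pin has been driven down, in m: 0 fully up, 0.014 fully down. It moves stiffly: about 6 N to start it and more the faster it goes (20 N per m/s), and it stays where it is left.
- bottle: Bystander: pale blue square bottle 50 by 50 mm with a steel pump cap, 97 mm high. Origin at the centre of its underside.
- spool: Bystander: solder spool, 60 mm across, 46 mm high, standing on a flange. Origin at the centre of its underside.
- bin: Bystander: empty black open bin, 90 by 120 mm, 50 mm high. Origin at the centre of its underside.
Not all that is in view belongs to the job. There is more than one size of the heatsink; the one meant has the size given above.

How it is judged:
By the outcome, as a careful person would: the job done as asked, in the order asked, and still so for the second after the job is handed in, with the robot touching nothing.
It also fails if it takes over 72 s, if anything falls off the work surface, if the arm or the gripper's body presses on something with over 40 N, if the wrist force passes 120 N, or if a joint passes its speed limit or range.

## Working session

There is one attempt and no reset: what is moved stays moved. The work goes in short steps, Python scripts to look and compute and a shell command to move; the robot and the scene stay as the last step left them, time stands still between calls to the robot, and variables do not carry over. Pictures are saved under pics/ and viewed, at most 10 in all, crops included, and the job is handed in when it is done.

```bash
ls; mkdir -p pics; cat > h.py <<'E'
import numpy as np, cv2
from bench import robot
def pts(c):
    v,u=np.mgrid[0:400,0:640]; z=c["range_z"]
    P=np.stack([(u-c["cx"])/c["fx"]*z,(v-c["cy"])/c["fy"]*z,z],-1)
    W=(P-np.asarray(c["t"]))@np.asarray(c["R"]); W[z==0]=np.nan
    return W
def rect(W,m,zlo,zhi):
    "min-area rectangle (mm, deg) of mask points within a height band"
    p=W[m]; p=p[(p[:,2]>zlo)&(p[:,2]<zhi)]
    if len(p)<10: return None
    (cx,cy),(w,h),a=cv2.minAreaRect((p[:,:2]*1000).astype(np.float32))
    if w<h: w,h,a=h,w,a+90
    return np.round([cx,cy,w,h,(a+90)%180-90,np.median(p[:,2])*1000,len(p)],1)
E
python3 - <<'E'
from h import *
for n in ["top","scene"]:
    c=robot.camera(n); cv2.imwrite(f"pics/{n}0.png",c["pixels"]); W=pts(c)
    print(n,np.round(np.asarray(c["R"]),2).tolist(),np.round(c["t"],3),c["fx"])
    for l in ["nest","heatsink","spacer","cover","mallet","bottle","spool","bin"]:
        for r in robot.regions_of(c,l)[:4]:
            m=r["pixels"]; z=W[m][:,2]; zt=np.nanpercentile(z,90)
            print(l,round(r["confidence"],2),np.round(r["extent"]).tolist(),rect(W,m,zt-.006,zt+.006), rect(W,m,-.01,.3))
print(robot.observe())
E
```

```text
pics
top [[-0.0, -1.0, 0.01], [-1.0, -0.0, -0.08], [0.08, -0.01, -1.0]] [-0.048  0.539  1.318] 474.69903366216755
nest 0.66 [313.0, 202.0, 39.0, 72.0] [540.6  -2.2 136.8  65.4 -13.3  53.1  55. ] [ 5.390e+02  1.000e-01  1.744e+02  1.007e+02 -1.250e+01  1.020e+01
  2.060e+03]
heatsink 0.97 [219.0, 175.0, 21.0, 27.0] [615.7 265.7  68.7  49.4  28.3  24.2 347. ] [616.1 265.9  69.7  49.4  28.3  23.5 408. ]
heatsink 0.97 [236.0, 129.0, 39.0, 37.0] [751.4 222.9  95.2  70.5 -45.9  33.9 662. ] [754.9 227.7  98.2  83.1 -46.5  32.8 910. ]
heatsink 0.72 [256.0, 185.0, 24.0, 23.0] [593.2 162.2  49.2  35.8 -32.8  17.  186. ] [595.2 163.8  50.8  41.3 -32.5  16.3 239. ]
heatsink 0.62 [244.0, 219.0, 28.0, 26.0] [488.2 196.3  68.   46.5 -18.8  13.  194. ] [488.2 197.8  73.1  53.1 -18.8   8.4 452. ]
spacer 0.85 [181.0, 222.0, 20.0, 26.0] [489.7 374.1  69.6  52.   -6.4  12.6 224. ] [488.9 377.6  73.8  58.3  -3.9  10.5 370. ]
cover 0.73 [242.0, 218.0, 23.0, 27.0] [488.2 196.3  68.   46.5 -18.8  13.  195. ] [487.9 197.8  72.1  55.1 -21.2   8.3 458. ]
mallet 0.61 [416.0, 212.0, 53.0, 17.0] [ 511.2 -230.6   
[... 2906 characters left out ...]
183621,  0.3331585 ,  0.0398761 ,  1.46540219, -0.01339439,
        1.34324621, -0.05847212]), 'joint_velocities': array([-0.00268785, -0.00070604, -0.00170956,  0.00024772, -0.00040001,
       -0.0009196 , -0.00084413]), 'joint_efforts': array([ 4.03137210e-05, -6.56102514e+01,  1.33303452e+00, -4.04062986e+01,
       -5.97944017e-02,  3.47292318e-02, -7.09639835e-05]), 'tool_pos': array([ 0.28842424, -0.58249505,  0.22257133]), 'orientation': array([2.28449541e-05, 9.73691327e-01, 2.27871015e-01, 1.28637551e-05]), 'wrist_force': array([-0.67785468, -0.61615508,  0.2442783 ]), 'ft_torque': array([0.04291016, 0.02692311, 0.01101857]), 'finger_force': 0.0, 'gripper_width': 1.0004653113112794}
```

```bash
python3 - <<'E'
import cv2
i=cv2.imread("pics/top0.png"); cv2.imwrite("pics/top0b.png",cv2.resize(i[95:295,150:510],None,fx=2.2,fy=2.2,interpolation=cv2.INTER_CUBIC))
i=cv2.imread("pics/top0.png"); cv2.imwrite("pics/close.png",cv2.resize(i[145:245,160:280],None,fx=5,fy=5,interpolation=cv2.INTER_CUBIC))
E
```

```text
(no output)
```

View pics/top0b.png

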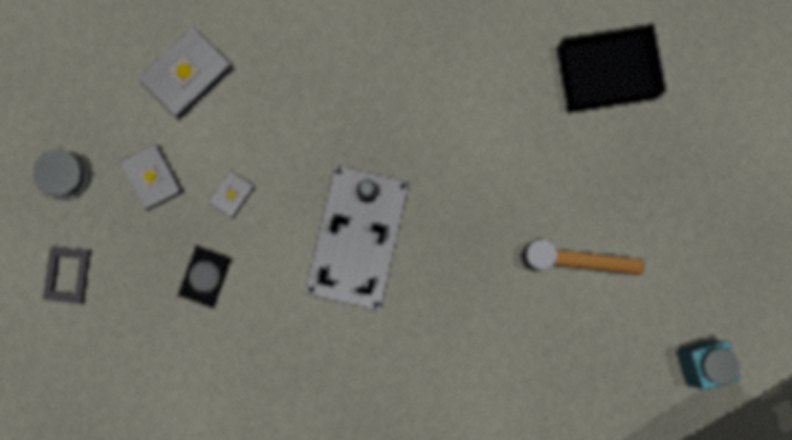

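View pics/close.png

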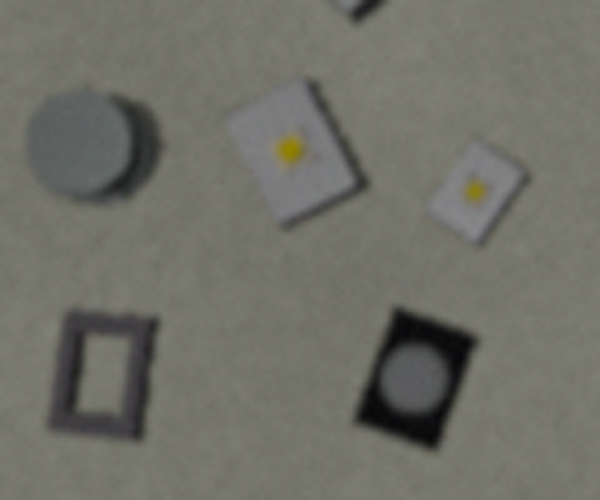

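Candidates for the heat sink in the top view are (219,175), 70×50×24; (236,129), 98×70×34 and too big; and (256,185), 49×36×17 and too small. I choose (219,175); the close crop agrees with the given size. The cover is at (242,218) with its lens up, and the spacer at (181,222). The nest is at (313,202) with its pin end at +x. The mallet head is at about (396,210), with the handle towards −y.

I'll hover over the nest first for a close wrist-camera measurement.

```bash
python3 -m crank '[[1,19,49,6,-0.057],[1,19,49,6,-0.057],[1,19,49,6,-0.057],[1,19,49,6,-0.057],[1,19,49,6,-0.057],[1,19,49,6,-0.057],[1,19,49,6,-0.057],[1,19,49,6,-0.057],[1,19,49,6,-0.057],[1,19,49,6,-0.057],[1,19,49,6,-0.057],[1,17,49,6,-0.057],[1,0,0,0,0],[1,0,0,0,0]]'
python3 - <<'E'
from h import *
c=robot.camera("wrist"); cv2.imwrite("pics/w1.png",c["pixels"]); W=pts(c); np.save("w1.npy",W)
print(np.round(c["R"],2).tolist(),np.round(-np.asarray(c["R"]).T@c["t"],3),c["fx"])
for r in robot.regions_of(c,"nest")[:2]:
    m=r["pixels"]; print(r["confidence"],r["extent"])
    for a,b in [(-.004,.03),(.005,.015),(.045,.056),(.05,.07),(.058,.068),(.069,.08)]: print(a,b,rect(W,m,a,b))
o=robot.observe(); print(o["tool_pos"],o["orientation"],o["time_s"])
E
```

```text
time_s: 2.65
tool_pos: [0.5143, 0.005, 0.2944]
orientation: [0.0, 0.994, -0.112, -0.0]
wrist_force: [-0.3, 0.2, -0.9]
gripper_width: 1.004
finger_force: 0.0
[[-0.22, -0.97, 0.0], [-0.94, 0.21, 0.28], [-0.27, 0.06, -0.96]] [ 0.588 -0.012  0.457] 338.7297959041034
0.96 [315.9, 142.2, 82.9, 136.3]
-0.004 0.03 [ 5.357e+02  3.000e-01  1.774e+02  1.032e+02 -1.280e+01  1.010e+01
  8.758e+03]
0.005 0.015 [ 5.385e+02  2.000e-01  1.719e+02  1.002e+02 -1.280e+01  1.000e+01
  8.571e+03]
0.045 0.056 [ 5.396e+02  1.000e-01  1.412e+02  6.670e+01 -1.310e+01  5.410e+01
  3.900e+02]
0.05 0.07 [ 5.387e+02  3.000e-01  1.430e+02  6.920e+01 -1.290e+01  5.960e+01
  1.116e+03]
0.058 0.068 [534.3   1.3 134.   69.2 -12.9  61.5 516. ]
0.069 0.08 [595.4 -12.8  16.7  16.4 -12.6  69.9 178. ]
0.29 [99.9, 132.2, 73.9, 65.7]
-0.004 0.03 [ 616.5  266.5   71.1   51.1   27.9   23.6 2786. ]
0.005 0.015 [613.5 246.5  84.2  40.4  -7.6  10.1 259. ]
0.045 0.056 None
0.05 0.07 None
0.058 0.068 None
0.069 0.08 None
[0.51418707 0.00408174 0.29441824] [ 2.33803404e-04  9.93623856e-01 -1.12745605e-01 -8.72526951e-05] 2.75
```

View pics/w1.png

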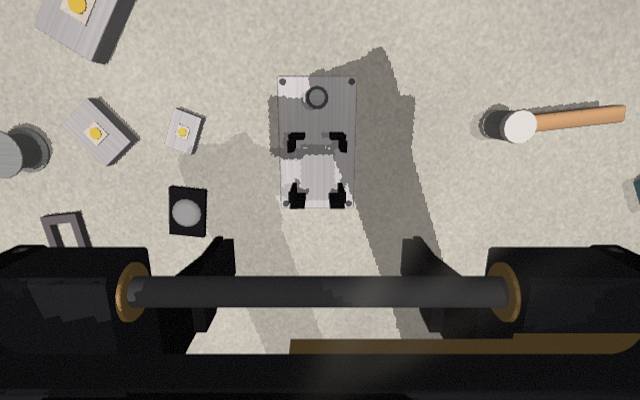

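The wrist view shows the nest at (317,142), yaw −12.9°, with its pin at (317,97). The heat sink is at (100,132), the cover at (187,211) and the mallet head at (518,127). I'll measure the rest from this same view.

```bash
python3 - <<'E'
from h import *
c=robot.camera("wrist"); W=pts(c)
for l,bands in [("heatsink",[(.021,.027)]),("cover",[(.005,.0095),(.005,.02)]),("spacer",[(.009,.015)]),("mallet",[(.06,.068),(.035,.052)])]:
    for r in robot.regions_of(c,l)[:4]:
        for b in bands: print(l,round(r["confidence"],2),np.round(r["extent"]).tolist(),b,rect(W,r["pixels"],*b))
E
```

```text
heatsink 0.75 [82.0, 32.0, 99.0, 63.0] (0.021, 0.027) [721.7 205.9  78.8   2.7 -45.3  24.1 220. ]
heatsink 0.71 [97.0, 134.0, 72.0, 67.0] (0.021, 0.027) [ 616.7  266.8   71.    50.9   27.7   23.8 2276. ]
heatsink 0.64 [184.0, 129.0, 36.0, 43.0] (0.021, 0.027) None
heatsink 0.56 [317.0, 95.0, 15.0, 19.0] (0.021, 0.027) None
cover 0.75 [189.0, 212.0, 36.0, 52.0] (0.005, 0.0095) [ 488.3  197.5   70.7   50.5  -19.2    7.7 1145. ]
cover 0.75 [189.0, 212.0, 36.0, 52.0] (0.005, 0.02) [ 488.3  197.5   70.7   50.5  -19.2    8.3 1738. ]
cover 0.38 [550.0, 124.0, 147.0, 42.0] (0.005, 0.0095) [ 518.  -220.7   37.    15.8  -23.1    7.3   44. ]
cover 0.38 [550.0, 124.0, 147.0, 42.0] (0.005, 0.02) [ 517.5 -220.9   37.    16.8  -20.3   11.8  182. ]
spacer 0.68 [65.0, 228.0, 51.0, 38.0] (0.009, 0.015) [501.1 374.3  52.8  48.3  83.4  11.5 703. ]
spacer 0.62 [552.0, 122.0, 152.0, 39.0] (0.009, 0.015) [ 516.5 -220.    35.4   15.3  -16.1   11.5   91. ]
spacer 0.31 [317.0, 142.0, 84.0, 136.0] (0.009, 0.015) [ 5.387e+02  1.000e-01  1.714e+02  9.960e+01 -1.280e+01  1.020e+01
  7.583e+03]
mallet 0.64 [551.0, 124.0, 146.0, 40.0] (0.06, 0.068) [ 513.6 -230.4   36.9   36.5   37.    64.2  905. ]
mallet 0.64 [551.0, 124.0, 146.0, 40.0] (0.035, 0.052) [ 510.7 -287.5  150.3   32.8   85.8   47.1 1772. ]
```

```bash
python3 -m crank '[[1,17,43.5,-10,0.118],[1,17,43.5,-10,0.118],[1,17,43.5,-10,0.118],[1,17,43.5,-10,0.118],[1,17,43.5,-10,0.118],[1,17,43.5,-10,0.118],[1,0,0,-43,0],[1,0,0,-43,0],[1,0,0,-44,0],[1,0,0,-44,0],[1,0,0,0,0],[1,0,0,0,0]]'
```

```text
time_s: 4.5
tool_pos: [0.6173, 0.267, 0.0624]
orientation: [-0.0, 0.971, 0.239, 0.001]
wrist_force: [-0.1, -0.1, 0.3]
gripper_width: 1.0
finger_force: 0.0
```

```bash
python3 -m crank '[[1,0,0,-28,0],[1,0,0,-20,0],[1,0,0,-8,0],[1,0,0,0,0],[0.4,0,0,0,0],[0.4,0,0,0,0],[0.4,0,0,0,0],[0.4,0,0,0,0],[0.4,0,0,0,0],[0.4,0,0,0,0]]' 30
```

```text
time_s: 5.75
tool_pos: [0.6164, 0.2665, 0.0046]
orientation: [-0.0, 0.971, 0.24, 0.0]
wrist_force: [-0.8, 0.0, 1.3]
gripper_width: 0.573
finger_force: 30.0
```

```bash
python3 -m crank '[[0.4,0,0,15,0],[0.4,0,0,45,0],[0.4,0,0,50,0],[0.4,-17.2,-43.4,0,-0.118],[0.4,-17.2,-43.4,0,-0.118],[0.4,-17.2,-43.4,0,-0.118],[0.4,-17.2,-43.4,0,-0.118],[0.4,-17.2,-43.4,0,-0.118],[0.4,-17.2,-43.4,0,-0.119],[0.4,0,0,0,0],[0.4,0,0,0,0],[0.4,0,0,0,0]]'
python3 - <<'E'
from h import *
c=robot.camera("wrist"); W=pts(c); cv2.imwrite("pics/w2.png",c["pixels"])
o=robot.observe(); print(o["tool_pos"]*1000,2*np.degrees(np.arctan2(o["orientation"][2],o["orientation"][1])),o["wrist_force"])
m=np.ones((400,640),bool); m&=np.hypot(W[...,0]-.513,W[...,1]-.006)<.06
for a,b in [(.1,.13),(.125,.14),(.13,.138)]: print(rect(W,m,a,b))
for r in robot.regions_of(c,"heatsink")[:3]: print(r["confidence"],r["extent"],rect(W,r["pixels"],.1,.15))
E
```

```text
time_s: 7.25
tool_pos: [0.5137, 0.0077, 0.1149]
orientation: [-0.0, 0.994, -0.111, 0.0]
wrist_force: [0.7, -0.5, -0.4]
gripper_width: 0.573
finger_force: 30.0
[513.5786397    7.54688873 114.74506556] -12.759000196443406 [-0.33009204  0.08051517 -1.79522026]
[535.1   2.7  67.6  26.9  77.5 123.7 925. ]
[ 5.1350e+02  7.5000e+00  7.1300e+01  6.7700e+01 -1.3100e+01  1.3450e+02
  1.2261e+04]
[ 5.1360e+02  7.6000e+00  7.1300e+01  6.7500e+01 -1.3100e+01  1.3460e+02
  1.1728e+04]
0.9 [315.5, 265.0, 112.4, 144.0] [ 5.1380e+02  7.6000e+00  7.1100e+01  5.0100e+01 -1.2800e+01  1.3450e+02
  1.1642e+04]
0.9 [100.8, 145.9, 66.5, 76.6] None
0.46 [321.7, 86.5, 24.6, 33.0] None
```

View pics/w2.png

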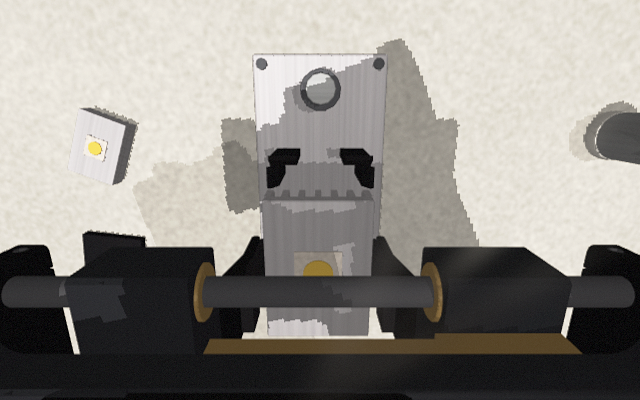

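The heat sink is held square at the frame's centre, (315,265), 1.6 mm off in y from the pocket. I'll correct that and lower it.

```bash
python3 -m crank '[[0.4,-0.5,-1.6,-20,0],[0.4,0,0,-20,0],[0.4,0,0,-15,0],[0.4,0,0,-15,0],[0.4,0,0,-15,0],[0.4,0,0,-8,0],[0.4,0,0,-4,0],[0.4,0,0,-1,0],[0.4,0,0,-1,0],[0.4,0,0,0,0]]'
```

```text
time_s: 8.6
tool_pos: [0.5129, 0.0045, 0.0158]
orientation: [-0.0, 0.994, -0.112, 0.0]
wrist_force: [-0.1, -0.0, -0.7]
gripper_width: 0.569
finger_force: 30.0
```

```bash
python3 -m crank '[[0.4,0,0,-0.7,0],[0.4,0,0,-0.5,0],[0.4,0,0,0,0]]'; python3 -m crank '[[0.4,0,0,-0.5,0],[0.4,0,0,0,0]]'
```

```text
time_s: 8.98
tool_pos: [0.5128, 0.0045, 0.0145]
orientation: [0.0, 0.994, -0.112, 0.0]
wrist_force: [-0.8, -0.3, 1.9]
gripper_width: 0.573
finger_force: 30.0
time_s: 9.22
tool_pos: [0.5128, 0.0045, 0.0145]
orientation: [0.0, 0.994, -0.112, 0.0]
wrist_force: [-3.9, -0.8, 9.3]
gripper_width: 0.565
finger_force: 30.0
```

```bash
python3 -m crank '[[1,0,0,0,0],[1,0,0,0,0],[1,0,0,0,0],[1,0,0,15,0],[1,0,0,50,0],[1,-5,20,55,0],[1,-12,50,30,0.02],[1,-12,50,30,0.02],[1,-12,50,30,0.02],[1,-12,50,0,0.02],[1,-12,50,0,0.02],[1,-12,50,0,0.02],[1,-8,40,0,0.02],[1,0,0,0,0],[1,0,0,0,0]]'
python3 - <<'E'
from h import *
o=robot.observe(); print(o["tool_pos"]*1000,2*np.degrees(np.arctan2(o["orientation"][2],o["orientation"][1])))
c=robot.camera("wrist"); W=pts(c); cv2.imwrite("pics/w3.png",c["pixels"])
for r in robot.regions_of(c,"spacer")[:2]: print(r["confidence"],r["extent"],rect(W,r["pixels"],.009,.015))
for r in robot.regions_of(c,"cover")[:2]: print("cover",r["confidence"],r["extent"],rect(W,r["pixels"],.005,.0095))
c=robot.camera("top"); W=pts(c); cv2.imwrite("pics/t3.png",c["pixels"])
m=np.hypot(W[...,0]-.513,W[...,1]-.006)<.045
print("nest",rect(W,m,.028,.04))
E
```

```text
time_s: 11.1
tool_pos: [0.4279, 0.3639, 0.2243]
orientation: [0.0, 0.999, -0.043, 0.0]
wrist_force: [-0.5, -0.6, 1.2]
gripper_width: 1.001
finger_force: 0.0
[427.94218724 363.91836993 224.26981618] -4.898517984681731
0.83 [302.8, 118.4, 51.5, 72.6] [ 489.8  375.9   70.1   50.1   -6.6   12.1 1913. ]
cover 0.6 [466.1, 105.2, 69.1, 75.9] [ 488.2  198.3   70.3   50.8  -19.4    8.2 1969. ]
nest [512.4   2.9  76.7  63.  -10.3  33.8 435. ]
```

```bash
python3 -m crank '[[1,31,6,-30,-0.015],[1,31,6,-45,-0.015],[1,0,0,-50,0],[1,0,0,-45,0],[1,0,0,-30,0],[1,0,0,-15,0],[1,0,0,0,0],[1,0,0,0,0]]'
```

```text
time_s: 12.3
tool_pos: [0.4906, 0.3771, 0.0104]
orientation: [-0.001, 0.998, -0.058, 0.001]
wrist_force: [0.9, -0.2, 0.2]
gripper_width: 0.997
finger_force: 0.0
```

```bash
python3 -m crank '[[1,-0.5,-1,-6.5,0],[1,0,0,0,0],[0.4,0,0,0,0],[0.4,0,0,0,0],[0.4,0,0,0,0],[0.4,0,0,0,0],[0.4,0,0,0,0],[0.4,0,0,0,0]]' 20; python3 -c "
from bench import robot
print([robot.observe()['tool_pos'] for _ in range(2)])"
```

```text
time_s: 13.3
tool_pos: [0.4892, 0.3755, 0.0024]
orientation: [-0.0, 0.998, -0.058, -0.0]
wrist_force: [-0.5, -0.6, 0.0]
gripper_width: 0.572
finger_force: 20.0
[array([0.48923889, 0.37553235, 0.00235644]), array([0.48923889, 0.37553235, 0.00235644])]
```

```bash
python3 -m crank '[[0.4,0,0,15,0],[0.4,0,0,45,0],[0.4,0,0,50,0],[0.4,3,-46,0,-0.0135],[0.4,3,-46,0,-0.0135],[0.4,3,-46,0,-0.0135],[0.4,3,-46,0,-0.0135],[0.4,3,-46,0,-0.0135],[0.4,3,-46,0,-0.0135],[0.4,3,-46,0,-0.0135],[0.4,3,-47.5,0,-0.0135],[0.4,0,0,0,0],[0.4,0,0,0,0],[0.4,0,0,0,0]]'
python3 - <<'E'
from h import *
c=robot.camera("wrist"); W=pts(c); cv2.imwrite("pics/w4.png",c["pixels"])
o=robot.observe(); print(o["tool_pos"]*1000,2*np.degrees(np.arctan2(o["orientation"][2],o["orientation"][1])),o["wrist_force"])
for r in robot.regions_of(c,"spacer")[:3]: print(r["confidence"],r["extent"],rect(W,r["pixels"],.1,.15))
for r in robot.regions_of(c,"nest")[:1]: print(rect(W,r["pixels"],.005,.015),rect(W,r["pixels"],.069,.08))
E
```

```text
time_s: 15.05
tool_pos: [0.5133, 0.0075, 0.1128]
orientation: [-0.0, 0.994, -0.11, 0.0]
wrist_force: [0.2, -0.6, -0.0]
gripper_width: 0.575
finger_force: 20.0
[513.26059667   7.36809746 112.64367502] -12.66671565854032 [ 0.1090951  -0.04460373 -0.04589715]
0.69 [319.5, 255.2, 107.6, 136.3] [ 5.135e+02  7.300e+00  7.120e+01  5.010e+01 -1.250e+01  1.225e+02
  7.317e+03]
None [595.6 -12.5  17.   17.  -55.1  69.9 670. ]
```

```bash
python3 -m crank '[[0.4,-0.2,-0.8,-20,0],[0.4,0,0,-20,0],[0.4,0,0,-15,0],[0.4,0,0,-12,0],[0.4,0,0,-6,0],[0.4,0,0,-1,0],[0.4,0,0,0,0],[0.4,0,0,0,0]]'; python3 -m crank '[[0.4,0,0,-0.7,0],[0.4,0,0,-0.5,0],[0.4,0,0,0,0]]'
```

```text
time_s: 16.2
tool_pos: [0.5134, 0.0052, 0.0388]
orientation: [-0.0, 0.994, -0.111, 0.0]
wrist_force: [0.3, -0.3, -0.1]
gripper_width: 0.573
finger_force: 20.0
time_s: 16.58
tool_pos: [0.513, 0.0052, 0.0371]
orientation: [-0.0, 0.994, -0.111, -0.0]
wrist_force: [-0.7, 0.4, -0.8]
gripper_width: 0.569
finger_force: 20.0
```

```bash
python3 -m crank '[[0.4,0,0,-0.5,0],[0.4,0,0,0,0]]';python3 -m crank '[[0.4,0,0,-0.5,0],[0.4,0,0,0,0]]'
```

```text
time_s: 16.82
tool_pos: [0.513, 0.0052, 0.0366]
orientation: [-0.0, 0.994, -0.111, -0.0]
wrist_force: [-0.1, -0.2, -0.4]
gripper_width: 0.569
finger_force: 20.0
time_s: 17.08
tool_pos: [0.5131, 0.0052, 0.0363]
orientation: [-0.0, 0.994, -0.111, 0.0]
wrist_force: [-1.1, -0.9, 1.7]
gripper_width: 0.571
finger_force: 20.0
```

```bash
python3 -m crank '[[1,0,0,0,0],[1,0,0,0,0],[1,0,0,0,0],[1,0,0,15,0],[1,0,0,55,0],[1,-6,48,0,-0.028],[1,-6,48,0,-0.028],[1,-6,48,0,-0.028],[1,-6.5,49,0,-0.029],[1,0,0,-45,0],[1,0,0,-40,0],[1,0,0,-10,0],[1,0,0,0,0],[1,0,0,0,0],[1,0,0,0,0]]'
```

```text
time_s: 18.95
tool_pos: [0.4895, 0.1985, 0.0126]
orientation: [-0.0, 0.986, -0.167, 0.001]
wrist_force: [1.2, -1.2, -0.3]
gripper_width: 1.003
finger_force: 0.0
```

```bash
python3 -m crank '[[1,0,0,-7,0],[1,0,0,-2,0],[1,0,0,0,0],[1,0,0,0,0]]'
```

```text
time_s: 19.45
tool_pos: [0.4886, 0.1983, 0.0022]
orientation: [-0.0, 0.986, -0.167, -0.0]
wrist_force: [0.0, -0.2, 1.2]
gripper_width: 1.001
finger_force: 0.0
```

```bash
python3 -m crank '[[0.4,0,0,0,0],[0.4,0,0,0,0],[0.4,0,0,0,0],[0.4,0,0,0,0],[0.4,0,0,0,0],[0.4,0,0,15,0],[0.4,0,0,45,0],[0.4,0,0,50,0],[0.4,6,-48,0,0.028],[0.4,6,-48,0,0.028],[0.4,6,-48,0,0.028],[0.4,6.5,-49,0,0.029],[0.4,0,0,0,0],[0.4,0,0,0,0],[0.4,0,0,0,0],[0.4,0,0,0,0]]' 20
python3 - <<'E'
from h import *
c=robot.camera("wrist"); W=pts(c); cv2.imwrite("pics/w5.png",c["pixels"])
o=robot.observe(); print(o["tool_pos"]*1000,2*np.degrees(np.arctan2(o["orientation"][2],o["orientation"][1])),o["wrist_force"])
for r in robot.regions_of(c,"cover")[:3]: print(r["confidence"],r["extent"],rect(W,r["pixels"],.1,.15),rect(W,r["pixels"],.1,.12))
c=robot.camera("top"); W=pts(c)
m=np.hypot(W[...,0]-.513,W[...,1]-.006)<.045
print("nest",rect(W,m,.04,.05))
E
```

```text
time_s: 21.45
tool_pos: [0.513, 0.0063, 0.1123]
orientation: [-0.0, 0.994, -0.111, 0.0]
wrist_force: [-1.0, 0.3, -1.2]
gripper_width: 0.573
finger_force: 20.0
[512.99375927   6.14816808 112.24933768] -12.70176414183172 [ 0.33689     0.38947656 -0.67434041]
0.57 [319.9, 255.5, 100.4, 129.7] [ 5.124e+02  6.400e+00  7.040e+01  4.990e+01 -1.280e+01  1.187e+02
  9.427e+03] [ 512.4    6.4   70.4   49.9  -12.8  118.2 6367. ]
0.28 [319.1, 144.5, 137.4, 183.7] [534.8  -1.3  54.8  23.2  76.2 117.6  13. ] [534.8  -1.3  54.8  23.2  76.2 117.6  13. ]
nest None
```

View pics/w5.png

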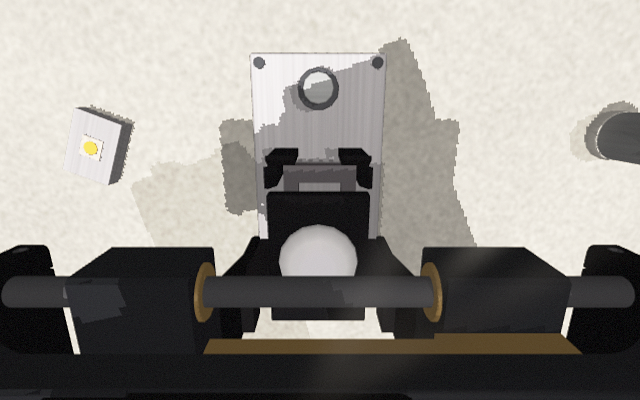

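The view shows the spacer sitting square in the pocket at (320,175). The cover is held level with its lens up at (318,255).

```bash
python3 -m crank '[[0.4,0.7,0,-20,0],[0.4,0,0,-18,0],[0.4,0,0,-14,0],[0.4,0,0,-8,0],[0.4,0,0,-2.5,0],[0.4,0,0,0,0],[0.4,0,0,0,0]]'; python3 -m crank '[[0.4,0,0,-0.7,0],[0.4,0,0,-0.5,0],[0.4,0,0,0,0]]';  python3 -m crank '[[0.4,0,0,-0.4,0],[0.4,0,0,0,0]]'
```

```text
time_s: 22.48
tool_pos: [0.5141, 0.0052, 0.0502]
orientation: [-0.0, 0.994, -0.111, 0.0]
wrist_force: [0.1, 0.3, -0.0]
gripper_width: 0.567
finger_force: 20.0
time_s: 22.85
tool_pos: [0.5137, 0.0052, 0.0485]
orientation: [-0.0, 0.994, -0.111, 0.0]
wrist_force: [0.3, 0.4, -1.0]
gripper_width: 0.575
finger_force: 20.0
time_s: 23.1
tool_pos: [0.5138, 0.0052, 0.0481]
orientation: [-0.0, 0.994, -0.111, 0.0]
wrist_force: [-0.6, -0.4, 2.4]
gripper_width: 0.571
finger_force: 20.0
```

```bash
python3 -m crank '[[1,0,0,0,0],[1,0,0,0,0],[1,0,0,0,0],[1,0,0,15,0],[1,0,0,50,0],[1,-10,-40,50,0],[1,-10,-48,30,0],[1,-10,-48,30,0],[1,-10,-48,10,0],[1,0,0,0,0],[1,0,0,0,0],[1,0,0,0,0]]'
python3 - <<'E'
from h import *
c=robot.camera("wrist"); W=pts(c)
o=robot.observe(); print(o["tool_pos"]*1000,2*np.degrees(np.arctan2(o["orientation"][2],o["orientation"][1])),np.round(o["qpos"],2))
for r in robot.regions_of(c,"mallet")[:2]:
    print(r["confidence"],r["extent"],rect(W,r["pixels"],.06,.07))
    p=W[r["pixels"]]; p=p[(p[:,2]>.043)&(p[:,2]<.05)&(p[:,1]<-.26)]*1000
    print("handle",rect(W,r["pixels"]&(W[...,1]<-.26),.040,.05), np.polyfit(p[:,1],p[:,0],1), p.min(0))
for r in robot.regions_of(c,"cover")[:2]: print(r["confidence"],r["extent"],rect(W,r["pixels"],.049,.075),rect(W,r["pixels"],.048,.0565))
for r in robot.regions_of(c,"pin_top")[:2]: print("pin",r["confidence"],r["extent"],rect(W,r["pixels"],.066,.08))
E
```

```text
time_s: 24.6
tool_pos: [0.4743, -0.1759, 0.2313]
orientation: [-0.0, 0.994, -0.11, -0.0]
wrist_force: [0.8, -0.4, 0.8]
gripper_width: 1.0
finger_force: 0.0
[ 474.28307315 -176.06285999  231.18262871] -12.671101911676486 [ 0.48  0.05 -0.22  1.79  0.01  1.31 -1.53]
0.76 [417.7, 128.8, 157.2, 48.3] [ 513.2 -230.6   37.1   36.5  -10.7   64.  1223. ]
handle [ 504.4 -310.   102.8   20.1   83.5   47.  2091. ] [1.12001782e-01 5.39502338e+02] [ 489.33286793 -361.42925003   43.02530094]
0.74 [117.7, 94.9, 25.6, 23.2] [596.  -13.2  17.3  17.2  27.8  69.1 247. ]Traceback (most recent call last):
  File "<stdin>", line 7, in <module>
    raise TypeError("expected non-empty vector for x")
TypeError: expected non-empty vector for x
```

```bash
python3 -m crank '[[1,3.4,-9.9,-14,0.168],[1,3.4,-9.9,-14,0.168],[1,3.4,-9.9,-14,0.168],[1,3.4,-9.9,-14,0.168],[1,3.4,-9.9,-14,0.168],[1,3.4,-9.9,-14,0.168],[1,3.4,-9.9,-14,0.168],[1,3.4,-9.9,-14,0.168],[1,3.4,-9.9,-14,0.168],[1,3.4,-9.9,-14,0.169],[1,0,0,0,0],[1,0,0,0,0],[1,0,0,0,0]]'; python3 - <<'E'
from h import *
o=robot.observe(); print(o["tool_pos"]*1000,2*np.degrees(np.arctan2(o["orientation"][2],o["orientation"][1])),np.round(o["qpos"],2))
c=robot.camera("top"); W=pts(c); cv2.imwrite("pics/t6.png",c["pixels"])
m=np.hypot(W[...,0]-.513,W[...,1]-.006)<.03
print("cover",rect(W,m,.05,.066)); print(np.nanpercentile(W[m][:,2],[5,50,95]))
E
```

```text
time_s: 26.32
tool_pos: [0.5085, -0.2758, 0.092]
orientation: [0.0, 0.746, 0.666, 0.0]
wrist_force: [0.5, -0.4, -0.2]
gripper_width: 1.001
finger_force: 0.0
[ 508.53597649 -275.83871333   92.02439752] 83.44401479929527 [ 0.66  0.31 -0.29  1.78  0.1   1.06  0.23]
cover [513.    4.3  58.   49.8  -9.3  56.5 326. ]
[0.04364165 0.0557181  0.06342396]
```

```bash
python3 -m crank '[[1,0,0.3,-40,0],[1,0,0,-28,0],[1,0,0,-7,0],[1,0,0,0,0],[1,0,0,0,0],[0,0,0,0,0],[0,0,0,0,0],[0,0,0,0,0],[0,0,0,0,0],[0,0,0,0,0],[0,0,0,0,0],[0,0,0,0,0]]' 55
```

```text
time_s: 27.88
tool_pos: [0.5081, -0.276, 0.0162]
orientation: [-0.0, 0.746, 0.666, -0.0]
wrist_force: [-0.4, 0.2, -0.4]
gripper_width: 0.285
finger_force: 0.0
```

```bash
python3 -m crank '[[0,0,0,0,0],[0,0,0,0,0],[0,0,0,0,0]]' 55
```

```text
time_s: 28.25
tool_pos: [0.5081, -0.276, 0.0162]
orientation: [-0.0, 0.746, 0.666, -0.0]
wrist_force: [0.9, 0.8, 0.4]
gripper_width: 0.224
finger_force: 55.0
```

```bash
python3 -m crank '[[0,0,0,15,0],[0,0,0,40,0],[0,0,0,45,0],[0,13.8,36.2,0,0],[0,13.8,36.2,0,0],[0,13.8,36.2,0,0],[0,13.8,36.2,0,0],[0,13.8,36.2,0,0],[0,13.7,36.6,0,0],[0,0,0,0,0],[0,0,0,0,0],[0,0,0,0,0],[0,0,0,0,0]]'; python3 - <<'E'
from h import *
o=robot.observe(); print(o["tool_pos"]*1000,2*np.degrees(np.arctan2(o["orientation"][2],o["orientation"][1])))
c=robot.camera("wrist"); W=pts(c); cv2.imwrite("pics/w7.png",c["pixels"])
for r in robot.regions_of(c,"mallet")[:2]: print(r["confidence"],r["extent"],rect(W,r["pixels"],.155,.19),rect(W,r["pixels"],.1,.155))
c=robot.camera("scene"); W=pts(c)
cv2.imwrite("pics/s7.png",cv2.resize(c["pixels"][140:260,240:400],None,fx=5,fy=5,interpolation=cv2.INTER_CUBIC))
for r in robot.regions_of(c,"mallet")[:2]: print(r["confidence"],r["extent"],rect(W,r["pixels"],.155,.19))
E
```

```text
time_s: 29.88
tool_pos: [0.5905, -0.0595, 0.1163]
orientation: [0.0, 0.746, 0.665, -0.0]
wrist_force: [0.5, 0.3, -3.5]
gripper_width: 0.222
finger_force: 55.0
[590.54283883 -59.51387293 116.33936715] 83.43932841982397
0.72 [316.9, 234.2, 104.6, 211.8] [ 595.1  -13.7   37.2   36.9   29.8  164.  8573. ] [ 592.8  -41.6   93.4   31.2   84.9  147.1 3443. ]
0.56 [312.3, 198.7, 47.8, 21.4] [597.1  -1.   20.8  10.6  -3.8 163.8  17. ]
```

View pics/w7.png

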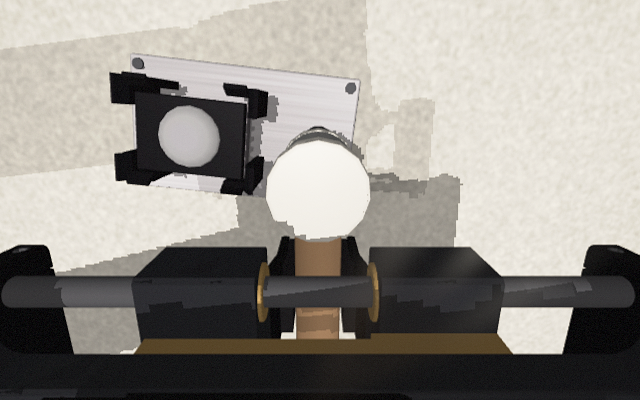

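View pics/s7.png

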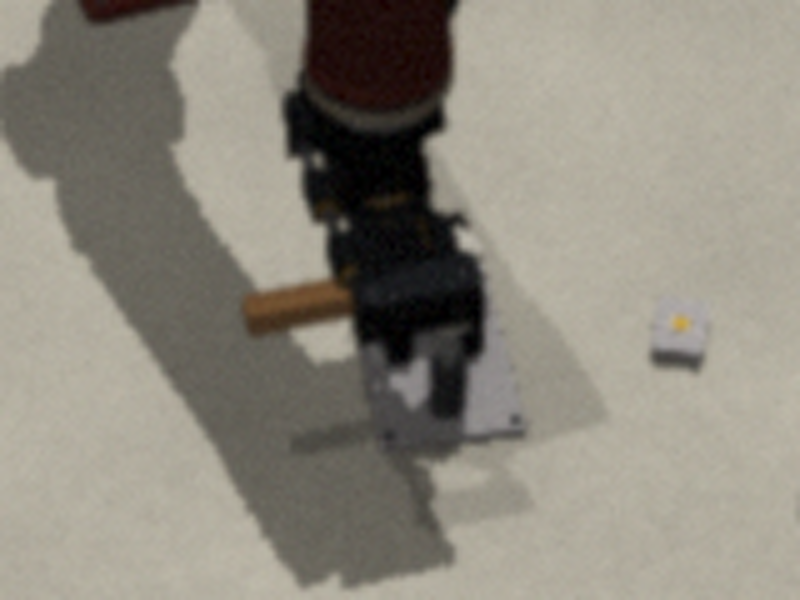

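The cover sits lens-up between the guides at (190,135). The mallet head at (318,190) is centred over the pin to about 1 mm. Now I'll drive the pin.

```bash
python3 -m crank '[[0,0.5,0.5,-12,0],[0,0,0,-10,0],[0,0,0,-4,0],[0,0,0,-2.5,0],[0,0,0,-2.5,0],[0,0,0,-2.5,0],[0,0,0,-2,0]]'; python3 -m crank '[[0,0,0,-2,0],[0,0,0,-2,0],[0,0,0,-2,0],[0,0,0,0,0]]'
```

```text
time_s: 30.95
tool_pos: [0.5916, -0.0581, 0.0812]
orientation: [0.0, 0.746, 0.666, 0.0]
wrist_force: [-1.5, -1.0, 3.8]
gripper_width: 0.223
finger_force: 55.0
time_s: 31.45
tool_pos: [0.5914, -0.058, 0.0746]
orientation: [0.0, 0.746, 0.666, 0.0]
wrist_force: [-0.5, -1.7, 1.3]
gripper_width: 0.223
finger_force: 55.0
```

```bash
python3 -m crank '[[0,0,0,-1,0],[0,0,0,0,0]]'; python3 -m crank '[[0,0,0,-1,0],[0,0,0,0,0]]'
```

```text
time_s: 31.7
tool_pos: [0.5915, -0.0581, 0.074]
orientation: [0.0, 0.746, 0.666, 0.0]
wrist_force: [-1.3, -1.1, 2.9]
gripper_width: 0.223
finger_force: 55.0
time_s: 31.95
tool_pos: [0.5916, -0.0583, 0.0736]
orientation: [0.0, 0.746, 0.666, 0.0]
wrist_force: [-3.9, -2.6, 8.6]
gripper_width: 0.223
finger_force: 55.0
```

```bash
python3 -m crank '[[0,0,0,-1,0],[0,0,0,0,0]]'; python3 -m crank '[[0,0,0,-0.7,0],[0,0,0,0,0]]'
```

```text
time_s: 32.2
tool_pos: [0.5918, -0.0587, 0.0731]
orientation: [0.001, 0.746, 0.666, 0.0]
wrist_force: [-4.3, -3.9, 13.8]
gripper_width: 0.223
finger_force: 55.0
time_s: 32.45
tool_pos: [0.5919, -0.059, 0.0725]
orientation: [0.001, 0.746, 0.666, 0.0]
wrist_force: [-5.3, -4.8, 14.2]
gripper_width: 0.222
finger_force: 55.0
```

```bash
python3 -m crank '[[0,0,0,5,0],[0,0,0,20,0],[0,0,0,20,0],[0,-13.8,-36.2,0,0],[0,-13.8,-36.2,0,0],[0,-13.8,-36.2,0,0],[0,-13.8,-36.2,0,0],[0,-13.8,-36.2,0,0],[0,-13.7,-36.6,0,0],[0,0,0,0,0],[0,0,0,0,0],[0,0,0,0,0],[0,0,0,0,0]]'; python3 - <<'E'
from h import *
o=robot.observe(); print(o["tool_pos"]*1000,2*np.degrees(np.arctan2(o["orientation"][2],o["orientation"][1])))
c=robot.camera("wrist"); W=pts(c); cv2.imwrite("pics/w8.png",c["pixels"])
r=robot.regions_of(c,"mallet")[0]; p=W[r["pixels"]]*1000; p=p[np.abs(p[:,2]-161)<8]
print(rect(W,r["pixels"],.145,.19)); 
A=np.c_[p[:,:2]-p[:,:2].mean(0),np.ones(len(p))]; print("tilt",np.linalg.lstsq(A,p[:,2],rcond=None)[0],len(p))
c=robot.camera("top"); W=pts(c); cv2.imwrite("pics/t8.png",c["pixels"])
m=np.hypot(W[...,0]-.596,W[...,1]+.013)<.012; z=W[m][:,2]*1000; print("pin",np.round(np.sort(z)[-25:],1))
m=np.hypot(W[...,0]-.513,W[...,1]-.005)<.05; print(rect(W,m,.05,.057),rect(W,m&(np.hypot(W[...,0]-.513,W[...,1]-.005)<.025),.05,.07))
E
```

```text
time_s: 34.08
tool_pos: [0.5091, -0.2746, 0.1163]
orientation: [0.0, 0.745, 0.667, 0.0]
wrist_force: [-0.3, -0.2, -2.5]
gripper_width: 0.222
finger_force: 55.0
[ 509.07085892 -274.58959005  116.26127278] 83.61883569519661
[  510.3  -256.5    92.5    37.4    83.2   164.4 11504. ]
tilt [-3.97114951e-03 -1.36915392e-02  1.64568345e+02] 8660
pin [56.4 56.5 56.7 56.9 57.  57.  57.4 57.8 57.8 57.9 58.3 58.4 58.6 58.7
 58.8 59.  59.8 60.2 61.  61.  61.2 61.2 61.8 62.2 62.4]
[512.    4.4  80.9  61.3 -13.2  54.  298. ] [5.12e+02 5.20e+00 4.72e+01 4.70e+01 2.00e-01 5.76e+01 2.51e+02]
```

```bash
python3 -m crank '[[0,0,0,-40,0],[0,0,0,-30,0],[0,0,0,-20,0],[0,0,0,-7,0],[0,0,0,-1.5,0],[0,0,0,0,0],[0,0,0,0,0]]'; python3 -m crank '[[0,0,0,-0.8,0],[0,0,0,0,0]]'; python3 -m crank '[[0,0,0,-0.5,0],[0,0,0,0,0]]'
```

```text
time_s: 35.1
tool_pos: [0.5091, -0.2758, 0.0185]
orientation: [0.001, 0.746, 0.666, 0.0]
wrist_force: [-0.8, 0.4, -2.8]
gripper_width: 0.219
finger_force: 55.0
time_s: 35.35
tool_pos: [0.5086, -0.2756, 0.0169]
orientation: [0.0, 0.746, 0.666, 0.0]
wrist_force: [0.0, 0.2, -2.8]
gripper_width: 0.222
finger_force: 55.0
time_s: 35.6
tool_pos: [0.5085, -0.2756, 0.0162]
orientation: [-0.0, 0.746, 0.666, -0.0]
wrist_force: [0.1, 0.2, -3.9]
gripper_width: 0.225
finger_force: 55.0
```

```bash
python3 -m crank '[[0,0,0,-0.5,0],[0,0,0,0,0]]'; python3 -m crank '[[0,0,0,-0.4,0],[0,0,0,0,0]]'
```

```text
time_s: 35.85
tool_pos: [0.5086, -0.2756, 0.0158]
orientation: [0.0, 0.746, 0.666, -0.0]
wrist_force: [0.3, 0.4, -2.2]
gripper_width: 0.223
finger_force: 55.0
time_s: 36.1
tool_pos: [0.5087, -0.2757, 0.0157]
orientation: [0.0, 0.746, 0.666, -0.0]
wrist_force: [-1.6, 0.1, 1.5]
gripper_width: 0.225
finger_force: 55.0
```

```bash
python3 -m crank '[[1,0,0,0,0],[1,0,0,0,0],[1,0,0,0,0],[1,0,0,0,0],[1,0,0,20,0],[1,0,0,45,0],[1,0,0,55,0],[1,6,36,30,0],[1,6,36,30,0],[1,6,36,30,0],[1,6,36,10,0],[1,6,36,10,0],[1,0,0,0,0],[1,0,0,0,0]]'; python3 - <<'E'
from h import *
o=robot.observe(); print(o["tool_pos"]*1000)
c=robot.camera("wrist"); W=pts(c); cv2.imwrite("pics/w9.png",c["pixels"])
for r in robot.regions_of(c,"pin_top")[:2]: print("pin",r["confidence"],r["extent"])
m=np.hypot(W[...,0]-.596,W[...,1]+.013)<.006; z=W[m][:,2]*1000; print("pin",np.percentile(z,[10,50,90]),len(z))
D=np.hypot(W[...,0]-.513,W[...,1]-.005); m=D<.045; z=W[m&(D<.005)][:,2]*1000; print("lens",np.median(z))
print(rect(W,D<.032,.045,.07),rect(W,(D<.03)&(D>.021),.045,.058))
c=robot.camera("top"); W=pts(c); 
for l in ["mallet","bottle","spool","bin"]:
  r=robot.regions_of(c,l)[0]; zt=np.nanpercentile(W[r["pixels"]][:,2],90); print(l,rect(W,r["pixels"],zt-.006,zt+.006),rect(W,r["pixels"],-.01,.3))
E
```

```text
time_s: 37.85
tool_pos: [0.5384, -0.0962, 0.2462]
orientation: [0.001, 0.746, 0.666, -0.0]
wrist_force: [-0.2, -1.8, -0.1]
gripper_width: 0.997
finger_force: 0.0
[538.4323475  -96.19909589 246.1756664 ]
pin 0.75 [366.3, 88.3, 12.6, 20.3]
pin [57.09689583 58.09684717 59.02361933] 122
lens 62.14314794143533
[ 513.1    5.2   63.7   50.2  -12.8   54.9 3074. ] [ 513.1    5.2   59.5   50.2  -12.8   54.  1324. ]
mallet [ 510.7 -240.8   31.1   16.5  -10.5   63.6   54. ] [ 508.  -296.   128.2   30.7   86.7   47.   356. ]
bottle [ 376.5 -440.6   43.6   39.6   89.4   97.3  209. ] [ 379.4 -453.5   76.8   50.8  -73.8   76.3  508. ]
spool [617.8 379.3  57.6  56.7  46.5  45.9 310. ] [617.1 378.6  59.3  57.4  45.   44.4 452. ]
bin [ 757.2 -329.3  122.2   92.5  -81.    47.4  231. ] [ 764.7 -335.4  136.9  105.5  -81.     5.3 1570. ]
```

View pics/w9.png

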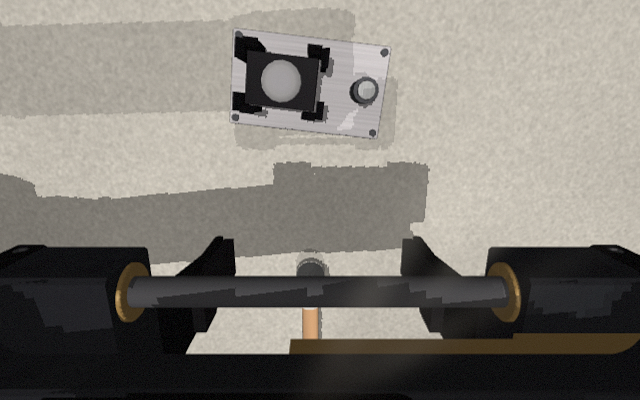

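The module is at (282,81) with the cover top at 54 mm and the lens top at 62 mm. The pin at (365,90) has its top at 58 mm, so it is fully down. The mallet is standing, with its head top at 64 mm, and the bystanders have not moved.

```bash
python3 -c "
from bench import robot
print(robot.hand_in())"
```

```text
the job is handed in; nothing more can be done
None
```

The lamp module is stacked in the nest (heat sink, spacer, cover with lens up), the pin is driven fully down with the mallet, the mallet stands back on its head, the bottle, spool and bin were left where they are, and the job was handed in at about 38 s.

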